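# Load the marking pallet with three adapters

## Task

Load the aluminium marking pallet for the laser: sweep the three black adapters that lie on it into its corner, so that they stand packed side by side against the end stop at the right, each square to the black back rail with the stub at its far end touching it, and push the hinged gate (the bar with the red knob) all the way shut behind the row. Only push with the fingertips, gently: nothing may be gripped, lifted or tipped. Leave the chrome coupling, the gauge block and the tape roll round the pallet where they are.

Things in the scene. Friction and masses are not known exactly. Their poses are not given: they have to be found in the camera images.
- pallet: Flat aluminium marking pallet, fixed, 153 x 295 mm (its x -83 to +70, y -145 to +150 mm), plate top 10 mm above the bench. Origin at bench level; x points away from the robot to the back rail, y to the left along the rail, z up. Open at the robot's side and at the left. A full row has the adapter centres at x = +4.5 mm, y = -106, -62 and -18.5 mm and ends at y = +3.5 mm.
- corner (a point): Inner corner where the faces of the black back rail and of the black end stop (right) meet, at the plate's top: pallet x +50, y -128, z +10 mm; axes as the pallet's. From it the rail runs 128 mm to the left, the stop 11 to 129 mm toward the robot. Both are 12 mm thick and stand 18 mm above the plate.
- gate (a joint): Gate: black bar 12 mm thick, 18 mm high (10 to 28 mm above the bench), 85 mm long from its upright pivot. Radians: 0 = carries on the line of the rail to the left; negative = folded back from the robot (limit -0.3); 1.571 = shut against its stop, square across the pallet, 2 mm behind a full row. Shuts anticlockwise seen from above. Stiff hinge, 0.14 N m, stays where it is left.
- gate_pivot (a point): On the gate's pivot axis, at the height of the rail's top (pallet x +56, y +11.5, z +28 mm). Fixed to the pallet; axes as the pallet's.
- gate_knob (a point): Middle of the red knob on top of the gate near its tip, 74 mm from the pivot: 15 mm thick, 31 to 49 mm above the bench. At gate angle g it lies at pallet x = 56 - 74 sin g, y = 11.5 + 74 cos g mm. To shut the gate push the knob, or the bar below it, from the side away from the robot, round its arc.
- adapter_p: One of three alike black adapters lying flat on the pallet, 60 to 120 g: body 64 x 44 x 26 mm, a hard 13 mm stub in the middle of each end. For contact a solid block: 91 mm along its y (stubs included), 44 along its x, 26 high. Origin: centre of its underside; -y points at the rail. Starts within 12 degrees of square to the rail, up to 35 mm short of it; each may take any place in the row.
- adapter_q: One of three alike black adapters lying flat on the pallet, 60 to 120 g: body 64 x 44 x 26 mm, a hard 13 mm stub in the middle of each end. For contact a solid block: 91 mm along its y (stubs included), 44 along its x, 26 high. Origin: centre of its underside; -y points at the rail. Starts within 12 degrees of square to the rail, up to 35 mm short of it; each may take any place in the row.
- adapter_r: One of three alike black adapters lying flat on the pallet, 60 to 120 g: body 64 x 44 x 26 mm, a hard 13 mm stub in the middle of each end. For contact a solid block: 91 mm along its y (stubs included), 44 along its x, 26 high. Origin: centre of its underside; -y points at the rail. Starts within 12 degrees of square to the rail, up to 35 mm short of it; each may take any place in the row.
- coupling_near: Bystander: chrome coupling like a chess rook, 33 mm across, 46 mm tall, standing on the bench on the robot's side of the pallet. Origin: centre of its underside.
- gauge_block: Bystander: steel gauge block 60 x 30 x 45 mm, at the right of the pallet beyond the end stop. Origin: centre of its underside; long side along its x.
- tape_roll: Bystander: roll of brown tape lying flat, 80 mm across, 20 mm high, beyond the left end of the pallet. Origin: centre of its underside.

How it is judged:
By the outcome, as a careful person would: the job done as asked, in the order asked, and still so for the second after the job is handed in, with the robot touching nothing.
It also fails if it takes over 67 s, if anything falls off the work surface, if the arm or the gripper's body presses on something with over 40 N, if the wrist force passes 120 N, or if a joint passes its speed limit or range.

## Robot

A 7-joint arm with a two-finger parallel gripper is mounted at the origin on a cart in front of the work surface, level with it; the furniture and walls round the work are solid. World frame = base frame: x ahead of the robot, y to its left, z up, the work surface at z = 0. Lengths are in mm, angles in rad, forces in N, time in s.
With the tool pointing down it reaches from about 425 to 875 mm from the base axis. Payload 8.4 kg.
Tool frame: the origin (TCP) lies midway between the tips of the shut fingers; the grasp point (between the pads) lies 19 mm behind it (env.grasp_offset is the distance from the TCP to the grasp point, in mm); z points along the fingers, y is the line along which they close (so a half turn about z gives the same grasp; the last joint's range is limited). The gripper opens to 87 mm and grips with 3 to 60 N. Pads are 19 mm wide; open, the fingers measure 117 mm over their backs; the gripper's body (75 mm by 190 mm) begins 51 mm behind the grasp point.
Start: joints at [-1.419, 0.333, 0.04, 1.465, -0.013, 1.343, -0.059], TCP at [161.319, 629.635, 222.546] pointing down, gripper open.
Joint ranges: [-2.58, 2.58], [-0.38, 2.09], [-1.3, 1.39], [0.25, 2.4], [-1.5, 4.64], [0.08, 2.09], [-2.65, 2.65]. Speed limits (rad/s): [2.22, 2.22, 2.79, 2.79, 3.14, 3.14, 3.14].

## Interface

Orientations are given as a 3x3 rotation matrix whose columns are the frame's x, y, z axes.
In Python, from plant import env, optics, job gives the robot as it stands.
- The arm moves only by the shell command python3 -m handwheel 'ROWS' [FORCE]. ROWS is JSON, a list of rows, each a list of 7 numbers: the opening in per cent of the stroke, from 0 (shut) to 100 (fully open), then the shift along the tool's x, y, z in mm, then the turn, a rotation vector about the tool's x, y, z in rad. In form: [[jaw, dx, dy, dz, rx, ry, rz], ...]. A call has 1 to 8 rows; each row is the pose to reach, as a shift and turn from the pose commanded when the call began, along the tool's axes at that moment; what a row does not reach only later rows make up. A row lasts 1/10 s, in which the tool goes at most 50 mm and 8.59 degrees, less where a joint would pass 70% of its speed; a pose out of reach is approached as far as the arm can. A call with a gripper value outside its range is refused whole. The fingers move at their own pace and stop on an object; FORCE is the grip in N (left out, the last holds). Time passes only in rows, so rows that repeat a pose let the fingers close. It gives the time, the measured TCP pose, the force, the opening and the grip force at its end, in the units of the state.
- env.get_state(): the state, without advancing time (a new reading comes with each control period).
- optics.grab_frame(name): name is "scene" or "top"; returns (picture, depth): 420x560x3 uint8, red, green, blue; 420x560 float32, mm along the optical axis (not along the pixel's ray), 0 where there is no reading.
- optics.camera_info(name): a dict with "fx", "fy", "cx", "cy" (pixels), "world_to_cam" (4x4, takes a point from world to camera coordinates). Camera axes: x right, y down, z forward; pixel columns grow to the right and rows downward; lengths in mm; the calibration is good to about 2 mm. A picture is of the moment at which its call begins. camera_info takes no time and is no camera call.
- job.job_done(): hands the job in; it is judged then, once.
The state is a dict: "clock": time; "joints": joint angles; "joint_velocities": joint speeds; "effort": joint torques, N m; "position": TCP position; "orientation": TCP orientation; "force": force on the tool from outside, world axes, zero at the start; "wrist_torque": the same for the moment, N m; "gripper_width": finger opening in mm; "finger_force": force on a finger pad.
Only numpy, scipy, OpenCV 4.12 (cv2) and the standard library are available. Lean on these libraries where they do the work, as an engineer would, in place of code of your own. Each camera call takes 0.05 s, during which the arm holds its last target. There are 200 camera calls.

## Working session

There is one attempt and no reset: what is moved stays moved. The work goes in short steps, Python scripts to look and compute and a shell command to move; the robot and the scene stay as the last step left them, time stands still between calls to the robot, and variables do not carry over. Pictures are saved under pics/ and viewed, at most 10 in all, crops included, and the job is handed in when it is done.

```bash
mkdir -p pics; ls
python3 - <<'E'
from plant import env, optics
import cv2, numpy as np
s=env.get_state(); print(s)
for n in("top","scene"):
    p,d=optics.grab_frame(n); cv2.imwrite(f"pics/{n}0.png",p[:,:,::-1]); np.save(f"pics/{n}0d.npy",d)
    print(n,optics.camera_info(n))
E
```

```text
pics
{'clock': 0.0, 'joints': array([-1.41917805,  0.3339256 ,  0.03987002,  1.46627436, -0.01339598,
        1.34330254, -0.05852489]), 'joint_velocities': array([-1.41081278e-03, -6.77689080e-04, -5.98243431e-04,  5.57168991e-04,
        5.17410281e-05, -9.28704926e-05,  1.03245074e-03]), 'effort': array([ 1.37908828e-04, -6.56342125e+01,  1.33470811e+00, -4.03800952e+01,
       -6.00095163e-02,  4.48361656e-02,  1.55677631e-04]), 'position': array([161.2384688 , 629.19536861, 221.64821981]), 'orientation': array([[-9.68700317e-01,  2.48232971e-01, -2.95903031e-04],
       [ 2.48233121e-01,  9.68698974e-01, -1.61709526e-03],
       [-1.14775398e-04, -1.63993362e-03, -9.99998649e-01]]), 'force': array([0.42042647, 0.22165751, 0.69870527]), 'wrist_torque': array([-0.00391969, -0.01105516, -0.01944693]), 'finger_force': 0.0, 'gripper_width': 87.21640655895469}
top {'fx': 528.4549100905798, 'fy': 528.4549100905798, 'cx': 281.2833713173234, 'cy': 213.8832960381274, 'world_to_cam': array([[-5.16325007e-03, -9.99523311e-01,  3.04383098e-02,
         1.66002972e+02],
       [-9.97945218e-01,  3.20634057e-03, -6.39926652e-02,
         5.26138779e+02],
       [ 6.38645651e-02, -3.07061758e-02, -9.97486064e-01,
         1.15368318e+03],
       [ 0.00000000e+00,  0.00000000e+00,  0.00000000e+00,
         1.00000000e+00]])}
scene {'fx': 425.1933236498091, 'fy': 425.1933236498091, 'cx': 276.66197761305835, 'cy': 210.0706162948259, 'world_to_cam': array([[ 7.91738851e-01, -6.10812718e-01,  7.57729600e-03,
        -2.91844116e+02],
       [-3.37036789e-01, -4.47147129e-01, -8.28532225e-01,
         2.95528690e+02],
       [ 5.09466187e-01,  6.53427324e-01, -5.59890111e-01,
         5.00093755e+02],
       [ 0.00000000e+00,  0.00000000e+00,  0.00000000e+00,
         1.00000000e+00]])}
```

View pics/top0.png

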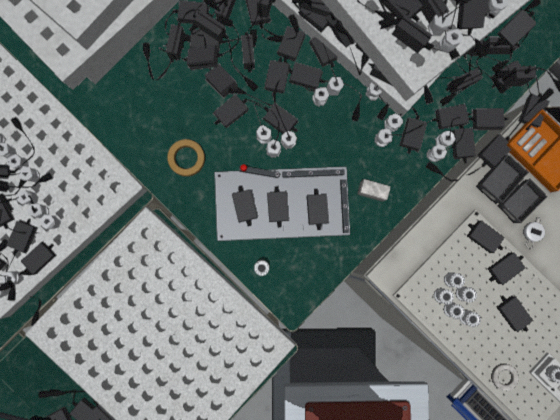

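View pics/scene0.png

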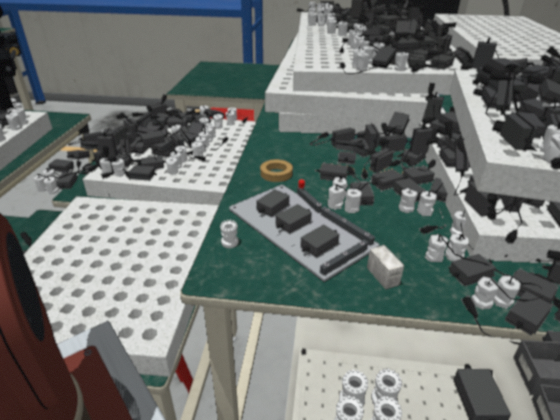

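```bash
cat > h.py <<'E'
from plant import env, optics
import cv2, numpy as np
def cloud(name,d):
    c=optics.camera_info(name); v,u=np.mgrid[:420,:560]
    P=np.stack([(u-c["cx"])*d/c["fx"],(v-c["cy"])*d/c["fy"],d],-1)
    W=c["world_to_cam"]; return (P-W[:3,3])@W[:3,:3]
def onplane(u,v,z,name="top"):
    c=optics.camera_info(name);W=c["world_to_cam"];R=W[:3,:3];o=-R.T@W[:3,3]
    r=np.stack([(np.asarray(u,float)-c["cx"])/c["fx"],(np.asarray(v,float)-c["cy"])/c["fy"],np.ones(np.shape(u))],-1)@R
    return o+r*((z-o[2])/r[...,2])[...,None]
def pix(P,name="top"):
    c=optics.camera_info(name);W=c["world_to_cam"];q=np.asarray(P)@W[:3,:3].T+W[:3,3]
    return np.stack([c["fx"]*q[...,0]/q[...,2]+c["cx"],c["fy"]*q[...,1]/q[...,2]+c["cy"]],-1)
E
python3 - <<'E'
from h import *
im=cv2.imread("pics/top0.png");d=np.load("pics/top0d.npy")
C=cloud("top",d); x0,x1,y0,y1=200,400,150,280
print("bench z",np.median(C[250:270,280:310,2]),"plate z",np.median(C[225:235,240:300,2]),"ad tops",C[206,245,2],C[206,278,2],C[206,318,2],"noise",C[225:235,240:300,2].std())
# plate: bright low-sat
hsv=cv2.cvtColor(im,cv2.COLOR_BGR2HSV)
m=np.zeros((420,560),np.uint8); m[160:246,208:356]=((hsv[...,1]<60)&(hsv[...,2]>90))[160:246,208:356]
n,l,st,_=cv2.connectedComponentsWithStats(m); k=1+np.argmax(st[1:,4])
vv,uu=np.nonzero(l==k); P=onplane(uu,vv,10.)
print("plate rect",cv2.minAreaRect(P[:,:2].astype(np.float32)))
print(cv2.boxPoints(cv2.minAreaRect(P[:,:2].astype(np.float32))))
big=cv2.resize(im[y0:y1,x0:x1],None,fx=4,fy=4,interpolation=cv2.INTER_CUBIC);cv2.imwrite("pics/crop0.png",big)
E
```

```text
bench z -0.022930617222155225 plate z 10.01495603670986 ad tops 31.907961185855132 38.38240102888735 38.65985305228502 noise 47.799829365917425
plate rect ((551.2662963867188, 162.46798706054688), (153.7176513671875, 295.52008056640625), 2.336315631866455)
[[468.44794  306.97208 ]
 [480.4948    11.697607]
 [634.08466   17.963898]
 [622.0378   313.23837 ]]
```

View pics/crop0.png

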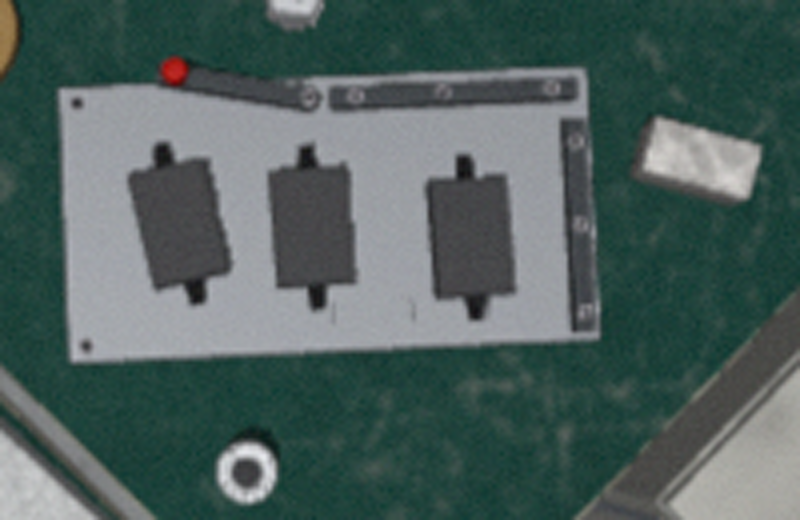

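```bash
cat >> h.py <<'E'
a=np.radians(2.336); RP=np.array([[np.cos(a),-np.sin(a)],[np.sin(a),np.cos(a)]])
O=np.array([551.27,162.47])-RP@np.array([-6.5,2.5])
w2p=lambda p:(np.asarray(p)[...,:2]-O)@RP
p2w=lambda p:O+np.asarray(p)@RP.T
def adapters(im):
    g=cv2.cvtColor(im,cv2.COLOR_BGR2GRAY)
    v,u=np.mgrid[:420,:560]; Q=w2p(onplane(u,v,36.))
    m=((g<100)&(Q[...,0]<48)&(Q[...,0]>-82)&(Q[...,1]>-124)&(Q[...,1]<145)).astype(np.uint8)
    m=cv2.morphologyEx(m,cv2.MORPH_OPEN,np.ones((9,9),np.uint8))
    n,l,st,_=cv2.connectedComponentsWithStats(m)
    for k in range(1,n):
        if st[k,4]>150:
            (c,s,an)=cv2.minAreaRect(Q[l==k].astype(np.float32)); print("blob",np.round(c,1),np.round(s,1),round(an,1))
def tool():
    s=env.get_state(); R=s["orientation"]; x=RP.T@R[:2,0]; y=RP.T@R[:2,1]
    print("t",round(s["clock"],2),"pal",w2p(s["position"]).round(1),"z",s["position"][2].round(1),"toolx",x.round(3),"tooly",y.round(3),"tilt",R[2].round(4),"w",round(s["gripper_width"],1),"F",s["force"].round(1))
E
python3 - <<'E'
from h import *
im=cv2.imread("pics/top0.png"); adapters(im)
hsv=cv2.cvtColor(im,cv2.COLOR_BGR2HSV); r=((hsv[...,1]>160)&((hsv[...,0]<8)|(hsv[...,0]>172)))[150:190,220:270]
v,u=np.nonzero(r); k=w2p(onplane(u.mean()+220,v.mean()+150,45.)); print("knob",k,"g",np.arctan2(56-k[0],k[1]-11.5),np.hypot(56-k[0],k[1]-11.5))
print("origin",O); tool()
for n,uv in dict(coup=(261,268),gauge=(376,189),tape=(186,157)).items(): print(n,w2p(onplane(*uv,30.)))
E
```

```text
blob [-10.5  84.4] [45.4 63.1] 87.7
blob [-15.8  13. ] [41.3 63.2] 87.5
blob [-24.9 -72.6] [43.7 61.1] 87.4
knob [71.78055702 83.07607925] g -0.21700094548673582 73.29502780182828
origin [557.86649738 160.23701492]
t 0.1 pal [-377.2  484.8] z 221.7 toolx [-0.958  0.288] tooly [0.288 0.958] tilt [-1.0e-04 -1.5e-03 -1.0e+00] w 86.9 F [-0.1  0.7 -0.1]
coup [-147.13024492   54.59925659]
gauge [  13.76531124 -205.36649918]
tape [101.63595595 207.5825442 ]
```

```bash
python3 -m handwheel '[[46,-41,-22,0,0,0,0.148],[46,-82,-43,0,0,0,0.296],[46,-123,-65,0,0,0,0.443],[46,-165,-87,0,0,0,0.59],[46,-206,-109,0,0,0,0.738],[46,-248,-130,0,0,0,0.885],[46,-290,-152,0,0,0,1.03],[46,-330,-173,0,0,0,1.18]]'; python3 -c "
from h import *; tool(); print(env.get_state()['joints'].round(2))"
```

```text
clock: 0.9
position: [439.3, 378.3, 222.4]
orientation: [[-0.133, 0.991, -0.0], [0.991, 0.133, -0.0], [-0.0, -0.0, -1.0]]
force: [0.3, 0.2, -0.0]
gripper_width: 41.2
finger_force: 0.0
t 0.9 pal [-109.6  222.7] z 222.4 toolx [-0.093  0.996] tooly [0.996 0.093] tilt [-2.e-04 -2.e-04 -1.e+00] w 41.2 F [ 0.3  0.2 -0. ]
[-1.11  0.19  0.38  1.66 -0.07  1.3  -0.59]
```

```bash
python3 -m handwheel '[[46,-36,33,0,0,0,0.05],[46,-72,65,0,0,0,0.093],[46,-102,93,0,0,0,0.093],[46,-102,93,45,0,0,0.093],[46,-102,93,90,0,0,0.093],[46,-102,93,135,0,0,0.093],[46,-102,93,175,0,0,0.093],[46,-102,93,195,0,0,0.093]]'; python3 -c "
from h import *; tool()"
```

```text
clock: 1.7
position: [542.0, 290.8, 23.3]
orientation: [[-0.047, 0.999, -0.004], [0.999, 0.047, -0.003], [-0.003, -0.005, -1.0]]
force: [0.3, 0.6, 0.6]
gripper_width: 40.0
finger_force: 0.0
t 1.7 pal [-10.5 131.1] z 23.3 toolx [-0.006  1.   ] tooly [1.    0.006] tilt [-0.003  -0.0046 -1.    ] w 40.0 F [0.3 0.6 0.6]
```

```bash
python3 -m handwheel '[[46,0,0,0,0,0,0],[46,0,0,0,0,0,0]]' >/dev/null
python3 - <<'E'
from h import *
tool()
p,d=optics.grab_frame("top"); adapters(p[:,:,::-1])
cv2.imwrite("pics/c1.png",cv2.resize(p[150:280,200:400,::-1],None,fx=3,fy=3))
E
```

```text
t 1.9 pal [ -7.9 132.3] z 28.0 toolx [-0.006  1.   ] tooly [1.    0.006] tilt [-4.e-04 -1.e-04 -1.e+00] w 40.1 F [-0.2  0.3  1.6]
blob [-17.   68.6] [129.9 152.7] 0.0
blob [-25.  -72.6] [43.5 61.1] 87.5
```

View pics/c1.png

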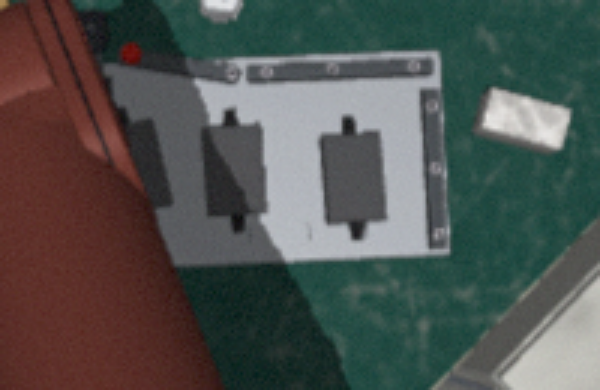

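```bash
python3 -m handwheel '[[46,0,0,7,0,0,0],[46,0,0,13,0,0,0],[46,-6,0,13,0,0,0],[46,-12,0,13,0,0,0],[46,-18,0,13,0,0,0],[46,-24,0,13,0,0,0],[46,-30,0,13,0,0,0],[46,-36,0,13,0,0,0]]' | sed -n '1,2p;4p'; python3 -m handwheel '[[46,-6,0,0,0,0,0],[46,-12,0,0,0,0,0],[46,-18,0,0,0,0,0],[46,-24,0,0,0,0,0],[46,-29,0,0,0,0,0],[46,-34,0,0,0,0,0],[46,-39,0,0,0,0,0],[46,-44,0,0,0,0,0]]'| sed -n '1,2p;4p'
python3 - <<'E'
from h import *
tool()
p,d=optics.grab_frame("top"); adapters(p[:,:,::-1])
cv2.imwrite("pics/c2.png",cv2.resize(p[150:280,200:400,::-1],None,fx=3,fy=3))
E
```

```text
clock: 2.75
position: [546.2, 255.9, 14.8]
force: [0.1, 1.5, 1.0]
clock: 3.55
position: [548.1, 211.8, 14.5]
force: [-0.2, 2.7, 1.3]
t 3.55 pal [-7.6 51.9] z 14.5 toolx [-0.006  1.   ] tooly [1.    0.006] tilt [-0.e+00 -1.e-04 -1.e+00] w 40.2 F [-0.2  2.7  1.3]
blob [-17.   17.7] [129.9 223.7] 0.0
```

View pics/c2.png

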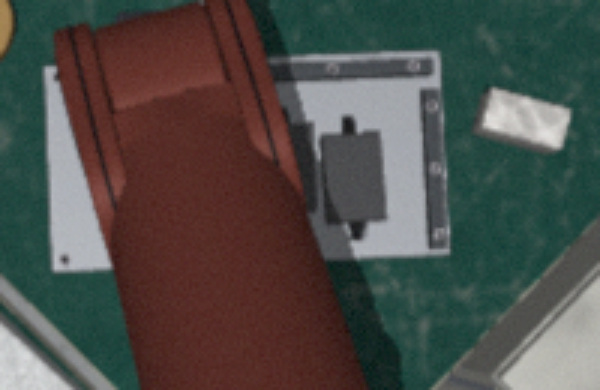

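```bash
python3 -m handwheel '[[46,-4,0,0,0,0,0],[46,-8,0,0,0,0,0],[46,-12,0,0,0,0,0],[46,-16,0,0,0,0,0],[46,-20,0,0,0,0,0],[46,-24,0,0,0,0,0],[46,-28,0,0,0,0,0],[46,-32,0,0,0,0,0]]' | sed -n '1,2p;4p'; python3 -m handwheel '[[46,-1,0,0,0,0,0],[46,-2,0,0,0,0,0],[46,-3,0,0,0,0,0],[46,-4,0,0,0,0,0],[46,-5,0,0,0,0,0],[46,-6,0,0,0,0,0]]'| sed -n '1,2p;4p'; python3 -c "
from h import *
tool()"
```

```text
clock: 4.4
position: [549.5, 179.7, 14.5]
force: [0.2, 3.0, 0.7]
clock: 5.0
position: [549.9, 174.2, 14.5]
force: [-0.1, 1.8, -0.3]
t 5.0 pal [-7.4 14.2] z 14.5 toolx [-0.006  1.   ] tooly [1.    0.006] tilt [-1.e-04 -1.e-04 -1.e+00] w 40.1 F [-0.1  1.8 -0.3]
```

```bash
for i in 1 2 3; do python3 -m handwheel '[[46,-0.5,0,0,0,0,0],[46,-1,0,0,0,0,0],[46,-1,0,0,0,0,0]]' | sed -n '2p;4p'; done; python3 -c "
from h import *
tool()"
```

```text
position: [550.1, 173.9, 14.7]
force: [-0.3, 5.6, -1.2]
position: [550.4, 173.9, 14.9]
force: [1.8, 7.9, -0.5]
position: [550.6, 173.8, 15.0]
force: [0.4, 10.4, -0.3]
t 5.9 pal [-6.7 13.8] z 15.0 toolx [-0.007  1.   ] tooly [1.    0.007] tilt [ 0.0028  0.0017 -1.    ] w 39.9 F [ 0.4 10.4 -0.3]
```

```bash
python3 -m handwheel '[[46,8,0,0,0,0,0],[46,20,0,0,0,0,0],[20,20,0,-40,0,0,0],[0,20,-20,-70,0,0,-0.14],[0,-10,-45,-70,0,0,-0.28],[0,-40,-70,-70,0,0,-0.42],[0,-70,-80,-70,0,0,-0.56],[0,-100,-88,-70,0,0,-0.7]]' | sed -n '1,2p;4p';  python3 -m handwheel '[[0,0,0,0,0,0,-0.14],[0,0,0,0,0,0,-0.28],[0,0,0,0,0,0,-0.42],[0,0,0,0,0,0,-0.56],[0,0,0,0,0,0,-0.70],[0,0,0,0,0,0,-0.84],[0,0,0,0,0,0,-0.87],[0,0,0,0,0,0,-0.87]]'|sed -n '1,2p;4p'
python3 - <<'E'
from h import *
tool()
p,d=optics.grab_frame("top"); adapters(p[:,:,::-1])
cv2.imwrite("pics/c3.png",cv2.resize(p[150:280,200:400,::-1],None,fx=3,fy=3))
E
```

```text
clock: 6.7
position: [465.8, 66.3, 84.6]
force: [1.0, 0.3, 0.6]
clock: 7.5
position: [466.7, 67.2, 84.5]
force: [-0.2, 0.7, 0.3]
t 7.5 pal [-94.9 -89.2] z 84.5 toolx [-1.    -0.003] tooly [-0.003  1.   ] tilt [ 4.e-04 -4.e-04 -1.e+00] w 0.7 F [-0.2  0.7  0.3]
blob [-29.  -60.5] [105.7 126.9] 0.2
```

View pics/c3.png

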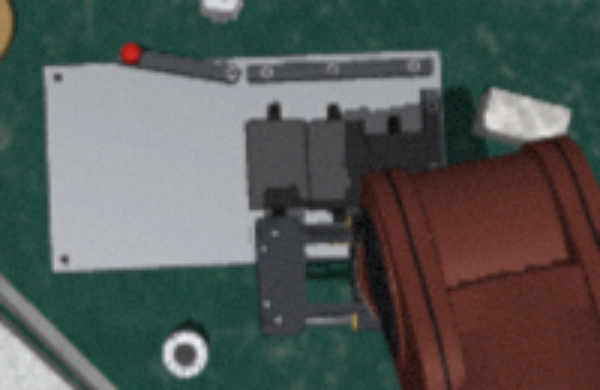

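```bash
python3 -m handwheel '[[0,0,-17,25,0,0,0],[0,0,-17,50,0,0,0],[0,0,-17,65,0,0,0],[0,0,-17,70,0,0,0],[0,-6,-17,70,0,0,0],[0,-11,-17,70,0,0,0],[0,-16,-17,70,0,0,0],[0,-21,-17,70,0,0,0]]' | sed -n '1,2p;4p'; python3 -c "
from h import *
tool()"; python3 -m handwheel '[[0,-3,0,0,0,0,0],[0,-6,0,0,0,0,0],[0,-9,0,0,0,0,0],[0,-12,0,0,0,0,0],[0,-15,0,0,0,0,0],[0,-17,0,0,0,0,0],[0,-19,0,0,0,0,0],[0,-20,0,0,0,0,0]]'|sed -n '1,2p;4p'; python3 -c "
from h import *
tool()"
```

```text
clock: 8.35
position: [489.4, 51.4, 15.2]
force: [-1.3, -0.3, 0.4]
t 8.35 pal [ -72.8 -106. ] z 15.2 toolx [-1.    -0.005] tooly [-0.005  1.   ] tilt [-6.e-04  3.e-04 -1.e+00] w 0.0 F [-1.3 -0.3  0.4]
clock: 9.15
position: [508.8, 52.1, 14.6]
force: [-1.2, -0.8, 0.7]
t 9.15 pal [ -53.4 -106. ] z 14.6 toolx [-1.    -0.005] tooly [-0.005  1.   ] tilt [-2.e-04 -1.e-04 -1.e+00] w 0.3 F [-1.2 -0.8  0.7]
```

```bash
for i in 1 2 3; do python3 -m handwheel '[[0,-0.7,0,0,0,0,0],[0,-1.5,0,0,0,0,0],[0,-1.5,0,0,0,0,0]]' | sed -n '2p;4p'; done; python3 -c "
from h import *
tool()"
```

```text
position: [509.9, 52.2, 14.5]
force: [-1.0, 0.6, 0.8]
position: [510.0, 52.2, 14.3]
force: [-8.4, -0.8, 7.0]
position: [510.0, 52.2, 14.0]
force: [-14.5, -0.6, 12.5]
t 10.05 pal [ -52.2 -106. ] z 14.0 toolx [-1.    -0.005] tooly [-0.005  1.   ] tilt [ 6.2e-03  1.0e-04 -1.0e+00] w 0.4 F [-14.5  -0.6  12.5]
```

```bash
python3 -m handwheel '[[0,10,0,-1,0,0,0],[0,20,0,-1,0,0,0],[0,30,0,-1,0,0,0],[0,30,22,-1,0,0,0],[0,30,44,-1,0,0,0],[0,26,44,-1,0,0,0],[0,22,44,-1,0,0,0],[0,19,44,-1,0,0,0]]' | sed -n '1,2p;4p'; python3 -m handwheel '[[0,-3,0,0,0,0,0],[0,-6,0,0,0,0,0],[0,-9,0,0,0,0,0],[0,-12,0,0,0,0,0],[0,-14,0,0,0,0,0],[0,-16,0,0,0,0,0],[0,-18,0,0,0,0,0],[0,-19,0,0,0,0,0]]'|sed -n '1,2p;4p'; python3 -c "
from h import *
tool()"
```

```text
clock: 10.85
position: [491.8, 94.9, 15.5]
force: [-2.5, 1.4, 2.4]
clock: 11.65
position: [508.3, 96.0, 15.1]
force: [-14.7, -1.0, 13.3]
t 11.65 pal [-52.1 -62.2] z 15.1 toolx [-1.    -0.005] tooly [-0.005  1.   ] tilt [ 5.9e-03 -4.0e-04 -1.0e+00] w 0.5 F [-14.7  -1.   13.3]
```

Same depth and force. Now the left one.

```bash
python3 -m handwheel '[[0,10,0,0,0,0,0],[0,20,0,0,0,0,0],[0,30,0,0,0,0,0],[0,30,22,0,0,0,0],[0,30,44,0,0,0,0],[0,26,44,0,0,0,0],[0,22,44,0,0,0,0],[0,19,44,0,0,0,0]]' | sed -n '1,2p;4p'; python3 -m handwheel '[[0,-3,0,0,0,0,0],[0,-6,0,0,0,0,0],[0,-9,0,0,0,0,0],[0,-12,0,0,0,0,0],[0,-14,0,0,0,0,0],[0,-16,0,0,0,0,0],[0,-18,0,0,0,0,0],[0,-19,0,0,0,0,0]]'|sed -n '1,2p;4p'; python3 -c "
from h import *
tool()"
```

```text
clock: 12.45
position: [490.4, 138.6, 15.7]
force: [-0.6, 0.3, 0.4]
clock: 13.25
position: [506.6, 140.1, 15.2]
force: [-14.2, -1.0, 12.0]
t 13.25 pal [-52.1 -18. ] z 15.2 toolx [-1.    -0.006] tooly [-0.006  1.   ] tilt [ 5.3e-03 -4.0e-04 -1.0e+00] w 0.4 F [-14.2  -1.   12. ]
```

```bash
python3 -m handwheel '[[0,10,0,0,0,0,0],[0,20,0,0,0,0,0],[0,20,28,0,0,0,0],[0,20,57,0,0,0,0],[0,0,57,0,0,0,0],[0,-25,57,0,0,0,0],[0,-53,57,0,0,0,0],[0,-53,50,0,0,0,0]]' | sed -n '1,2p;4p'; python3 -m handwheel '[[0,0,-3,0,0,0,0],[0,0,-6,0,0,0,0],[0,0,-8,0,0,0,0],[0,0,-10,0,0,0,0],[0,0,-11,0,0,0,0],[0,0,-12,0,0,0,0]]'|sed -n '1,2p;4p'; python3 -c "
from h import *
tool()"
```

```text
clock: 14.05
position: [562.4, 193.4, 16.0]
force: [0.7, -0.5, 0.4]
clock: 14.65
position: [560.0, 180.8, 15.6]
force: [0.2, 0.9, 0.2]
t 14.65 pal [ 3.  20.4] z 15.6 toolx [-1.    -0.006] tooly [-0.006  1.   ] tilt [-0.e+00  2.e-04 -1.e+00] w 0.5 F [0.2 0.9 0.2]
```

```bash
for i in 1 2 3; do python3 -m handwheel '[[0,0,-0.7,0,0,0,0],[0,0,-1.5,0,0,0,0],[0,0,-1.5,0,0,0,0]]' | sed -n '2p;4p'; done; python3 -c "
from h import *
tool()"
```

```text
position: [560.3, 179.0, 15.5]
force: [-0.5, 0.5, -0.4]
position: [560.4, 177.5, 15.6]
force: [-0.2, -0.7, -0.3]
position: [560.5, 176.0, 15.6]
force: [0.1, -0.2, 0.0]
t 15.55 pal [ 3.2 15.6] z 15.6 toolx [-1.    -0.005] tooly [-0.005  1.   ] tilt [-0.e+00 -1.e-04 -1.e+00] w 0.5 F [ 0.1 -0.2  0. ]
```

```bash
for i in 1 2 3 4 5; do python3 -m handwheel '[[0,0,-0.5,0,0,0,0],[0,0,-1,0,0,0,0],[0,0,-1,0,0,0,0]]' | sed -n '2p;4p'; done; python3 -c "
from h import *
tool()"
```

```text
position: [560.5, 175.1, 15.6]
force: [-0.6, 0.3, 0.6]
position: [560.5, 174.0, 15.5]
force: [0.2, 0.4, 0.2]
position: [560.5, 173.3, 15.6]
force: [-1.2, 0.4, -0.2]
position: [560.7, 172.4, 15.6]
force: [-0.5, 1.8, 0.1]
position: [560.7, 172.3, 15.7]
force: [0.4, 5.8, 0.1]
t 17.05 pal [ 3.3 11.9] z 15.7 toolx [-1.    -0.006] tooly [-0.006  1.   ] tilt [-3.0e-04  1.1e-03 -1.0e+00] w 0.6 F [0.4 5.8 0.1]
```

```bash
python3 -m handwheel '[[0,0,-1,0,0,0,0],[0,0,-2,0,0,0,0],[0,0,-2,0,0,0,0]]' | sed -n '2p;4p'; python3 -m handwheel '[[0,0,8,0,0,0,0],[0,0,20,0,0,0,0],[0,-10,40,-40,0,0,0],[0,-50,68,-70,0,0,0],[0,-92,68,-70,0,0,0],[0,-92,68,-70,0,0,0]]' | sed -n '1,2p;4p';python3 - <<'E'
from h import *
tool()
p,d=optics.grab_frame("top"); cv2.imwrite("pics/c4.png",cv2.resize(p[150:280,200:400,::-1],None,fx=4,fy=4))
for g in np.arange(-.3,1.61,.1):
    b=6.5+9.5*abs(np.cos(g))+8*abs(np.sin(g)); print(round(g,1),np.round([56-70*np.sin(g)+b*np.cos(g),11.5+70*np.cos(g)+b*np.sin(g)],1))
E
```

```text
position: [560.7, 172.2, 15.8]
force: [0.3, 10.1, -1.8]
clock: 17.95
position: [654.1, 242.5, 85.9]
force: [-0.9, -0.4, 0.1]
t 17.95 pal [99.5 78.3] z 85.9 toolx [-1.    -0.006] tooly [-0.006  1.   ] tilt [-0.004  -0.0011 -1.    ] w 0.7 F [-0.9 -0.4  0.1]
-0.3 [93.8 73.1]
-0.2 [87.  76.6]
-0.1 [79.7 79.5]
0.0 [72.  81.5]
0.1 [65.7 82.8]
0.2 [59.1 83.6]
0.3 [52.5 83.7]
0.4 [45.7 83.1]
0.5 [38.8 81.9]
0.6 [32.  79.9]
0.7 [25.4 77.2]
0.8 [18.9 73.8]
0.9 [12.8 69.6]
1.0 [ 7.  64.8]
1.1 [ 1.8 59.2]
1.2 [-2.9 53.1]
1.3 [-7.  46.4]
1.4 [-10.3  39.2]
1.5 [-12.8  31.6]
1.6 [-14.4  24.2]
```

View pics/c4.png

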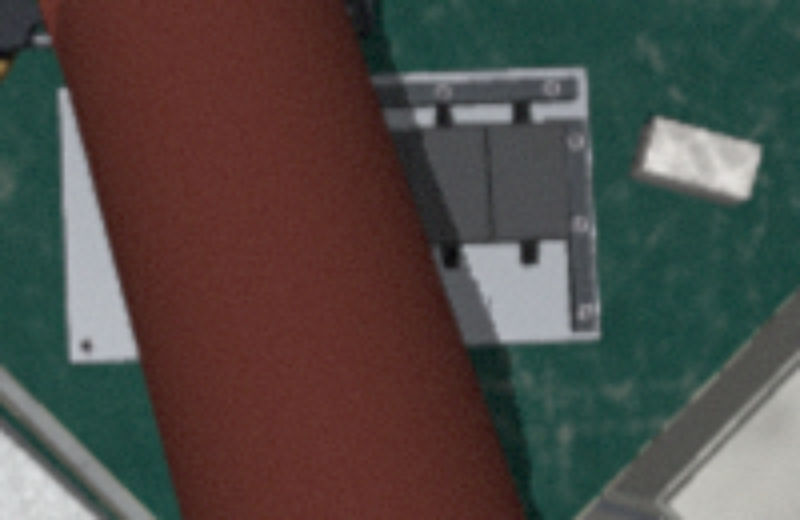

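```bash
python3 -m handwheel '[[0,0,0,0,0,0,0],[0,0,-2,30,0,0,0],[0,0,-2,50,0,0,0],[0,0,-2,62,0,0,0],[0,0,-2,69,0,0,0],[0,0,-2,69,0,0,0]]' | sed -n '1,2p;4p'; python3 -c "
from h import *
tool()"
```

```text
clock: 18.6
position: [648.8, 239.3, 16.1]
force: [0.6, 0.2, 0.9]
t 18.6 pal [94.1 75.3] z 16.1 toolx [-1.    -0.006] tooly [-0.006  1.   ] tilt [ 1.1e-03 -4.0e-04 -1.0e+00] w 0.7 F [0.6 0.2 0.9]
```

```bash
python3 -m handwheel '[[0,7,1.6,0,0,0,0],[0,14.3,4.5,0,0,0,0],[0,22,6.5,0,0,0,0],[0,28.3,7.8,0,0,0,0],[0,35,8.6,0,0,0,0],[0,41.5,8.7,0,0,0,0],[0,48.3,8.1,0,0,0,0],[0,55.2,6.9,0,0,0,0]]' | sed -n '1,2p;4p'; python3 -c "
from h import *
tool()"; python3 -m handwheel '[[0,6.8,-2,0,0,0,0],[0,13.4,-4.7,0,0,0,0],[0,20,-8.1,0,0,0,0],[0,26,-12.3,0,0,0,0],[0,31.8,-17.1,0,0,0,0],[0,37,-22.7,0,0,0,0],[0,41.7,-28.8,0,0,0,0],[0,45.8,-35.5,0,0,0,0]]' | sed -n '1,2p;4p'; python3 -c "
from h import *
tool()"
```

```text
clock: 19.4
position: [593.7, 243.8, 16.6]
force: [2.2, -0.9, -0.3]
t 19.4 pal [39.2 82. ] z 16.6 toolx [-1.    -0.006] tooly [-0.006  1.   ] tilt [-3.e-04  2.e-04 -1.e+00] w 0.2 F [ 2.2 -0.9 -0.3]
clock: 20.2
position: [549.1, 206.4, 16.6]
force: [1.0, 1.9, -0.3]
t 20.2 pal [-6.8 46.5] z 16.6 toolx [-1.    -0.006] tooly [-0.006  1.   ] tilt [ 7.e-04  8.e-04 -1.e+00] w 0.4 F [ 1.   1.9 -0.3]
```

```bash
python3 -m handwheel '[[0,2,-4,0,0,0,0],[0,3.5,-8,0,0,0,0],[0,5,-12,0,0,0,0],[0,6,-15,0,0,0,0],[0,6.5,-17,0,0,0,0],[0,7,-19,0,0,0,0]]' | sed -n '1,2p;4p'; for i in 1 2 3; do python3 -m handwheel '[[0,0,-0.7,0,0,0,0],[0,0,-1.3,0,0,0,0],[0,0,-1.3,0,0,0,0]]' | sed -n '2p;4p'; done;  python3 -c "
from h import *
tool()"
```

```text
clock: 20.8
position: [544.2, 188.3, 16.7]
force: [2.7, 10.1, -2.7]
position: [544.3, 188.3, 16.8]
force: [3.2, 9.7, -2.3]
position: [544.3, 188.2, 16.8]
force: [3.6, 12.9, -2.8]
position: [544.3, 188.0, 16.9]
force: [4.1, 16.1, -4.3]
t 21.7 pal [-12.4  28.3] z 16.9 toolx [-1.    -0.009] tooly [-0.009  1.   ] tilt [-0.0019  0.0051 -1.    ] w 0.7 F [ 4.1 16.1 -4.3]
```

```bash
python3 -m handwheel '[[0,0,10,0,0,0,0],[0,0,25,0,0,0,0],[0,0,40,-40,0,0,0],[0,0,70,-80,0,0,0],[0,0,115,-100,0,0,0],[0,0,160,-100,0,0,0],[0,40,190,-100,0,0,0],[0,80,220,-100,0,0,0]]' | sed -n '1,2p;4p'
python3 - <<'E'
from h import *
tool()
p,d=optics.grab_frame("top"); im=p[:,:,::-1].copy(); adapters(im)
hsv=cv2.cvtColor(im,cv2.COLOR_BGR2HSV); r=((hsv[...,1]>160)&((hsv[...,0]<8)|(hsv[...,0]>172))&(hsv[...,2]>120))[150:250,220:330]
v,u=np.nonzero(r)
if len(u): k=w2p(onplane(u.mean()+220,v.mean()+150,45.)); print("knob",k,"g",np.arctan2(56-k[0],k[1]-11.5))
cv2.imwrite("pics/c5.png",cv2.resize(im[150:280,200:400],None,fx=4,fy=4,interpolation=cv2.INTER_CUBIC))
E
```

```text
clock: 22.5
position: [452.7, 400.2, 115.8]
force: [0.1, 0.9, -0.7]
t 22.5 pal [-95.3 244.1] z 115.8 toolx [-1.    -0.005] tooly [-0.005  1.   ] tilt [ 4.0e-04 -1.6e-03 -1.0e+00] w 0.5 F [ 0.1  0.9 -0.7]
blob [  4.6 -53.9] [140.1  64.7] 89.8
knob [-17.42932421  10.69047318] g 1.581820451443994
```

View pics/c5.png

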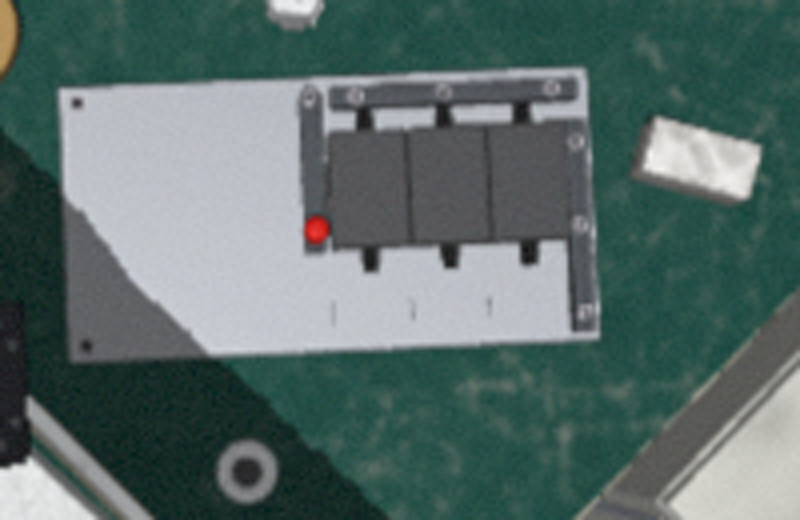

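The picture shows the row packed against the stop, with its centre at x +4.6. The stubs are at the rail (crop row ~105), the gate is square across with its knob at crop (316,230), and the bystanders have not moved.

```bash
python3 -c "
from plant import job; print(job.job_done())"
```

```text
the job is handed in; nothing more can be done
None
```

I handed the job in at about 22.5 s: the three adapters stand packed in the corner with their stubs at the rail, and the gate is shut behind them. The last picture shows the bystanders where they were.

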